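# Lift the vial nest plate off its pins and slide it home in the drying bay

## Task

Lift the blue vial nest plate by its black handle bar straight up off the pins of the grey jig, keeping it level so that it does not cock. Set it down gently on the apron of the low drying bay, facing as the bay does with its yellow fin outward, and let go; then take it by the yellow fin and slide it under the roof until it is fully home against the stop, and let go. Leave the other things where they are.

Things in the scene. Friction and masses are not known exactly. Their poses are not given: they have to be found in the camera images.
- plate: blue vial nest plate, loose, 0.2 to 0.4 kg, lying level on the jig in line with its axes. Origin: underside centre of its rectangular part, 90 mm (x) by 120 mm (y), 10 mm thick; z up. Two through holes, 12 mm, at x = 0, y = +-48 mm for the jig's pins. A black handle bar crosses its middle. In front (-x) a tongue 36 mm wide reaches to x = -87 mm with a yellow fin on it. Mass centre within 10 mm of the bar
- plate_bar (a point): middle of the black handle bar, 43 mm above the plate's underside, over its centre; axes as the plate's. The bar is 12 mm thick (plate x), 14 mm high, free over 52 mm along plate y; its underside is 36 mm and its top 50 mm above the plate's underside. For lifting from above, fingers closing along plate x
- plate_fin (a point): grip point on the yellow fin, 38 mm above the plate's underside, 69 mm in front (-x) of its centre; axes as the plate's. The fin is 10 mm thick (plate y), 32 mm long (plate x), its top 51 mm above the plate's underside; the tongue below it is 10 mm high. For sliding the plate, gripped from above, fingers closing along plate y
- jig: grey pin jig, 112 mm (x) by 150 mm (y), fixed to the worktop; origin at the centre of its underside, z up. The plate's underside rests 30 mm above the worktop. Two steel pins, 10 mm thick, stand at x = 0, y = +-48 mm, tips 70 mm above the worktop: the plate must rise 40 mm, level, to come off them, and jams if cocked
- bay: low drying bay, 150 mm wide (y), fixed. Origin: on the worktop under the plate's origin when home; +x points into the bay. A floor 6 mm thick runs from x = -150 mm (open apron) to 58 mm. From x = -18 mm inward: side walls 131 mm apart, smoky see-through roof with top 75 mm above the worktop. Black guides 28 mm high flare from the mouth to x = -48 mm. The plate moves with its axes along the bay's
- bay_apron (a point): on the apron's floor, 6 mm above the worktop, at bay x = -95 mm: where the plate's centre stands when it is set down on the apron, behind the yellow corner marks. Axes as the bay's
- bay_home (a point): on the bay's floor, 6 mm above the worktop, at bay x = 0: the plate's home. Axes as the bay's. The stop wall's face is at bay x = +47 mm, so the plate (45 mm to its rear edge) meets it at x = +2 mm. The roof's underside is 67 mm above the worktop; the fin stays outside the roof
- bottle_small_a: white reagent bottle with black cap, 56 mm wide, 132 tall; bystander, origin at the centre of its underside
- bottle_small_b: white reagent bottle with black cap, 56 mm wide, 130 tall; bystander, origin at the centre of its underside
- bottle_big: white reagent bottle with a two-pipe cap, 78 mm wide, 186 tall; bystander, origin at the centre of its underside
- cup_a: white sample cup with blue lid, 55 mm wide, 58 tall; bystander, origin at the centre of its underside
- cup_c: white sample cup with dark grey lid, 55 mm wide, 58 tall; bystander, origin at the centre of its underside
- dropper: brown bottle with black cap, 34 mm wide, 85 tall; bystander, origin at the centre of its underside
- box_tips: red carton, 60 x 95 x 50 mm; bystander, origin at the centre of its underside
- clip_heap: heap of metal clips, 67 x 100 x 23 mm; bystander, origin at the centre of its underside

How it is judged:
By the outcome, as a careful person would: the job done as asked, in the order asked, and still so for the second after the job is handed in, with the robot touching nothing.
It also fails if it takes over 54 s, if anything falls off the work surface, if the arm or the gripper's body presses on something with over 40 N, if the wrist force passes 120 N, or if a joint passes its speed limit or range.

## Robot

A 6-joint arm with a two-finger parallel gripper is mounted at the origin on a cart in front of the work surface, level with it; the furniture and walls round the work are solid. World frame = base frame: x ahead of the robot, y to its left, z up, the work surface at z = 0. Lengths are in m, angles in rad, forces in N, time in s.
With the tool pointing down it reaches from about 0.325 to 0.85 m from the base axis. Payload 15.5 kg.
Tool frame: the origin (TCP) lies on the centre line of the jaws, within the pads' length; the fingertips stand 14 mm ahead of it and the grasp point (between the pads) lies 5 mm behind it (tip_extent is the distance from the TCP to the fingertips, in m); z points along the fingers, y is the line along which they close (so a half turn about z gives the same grasp; the last joint's range is limited). The gripper opens to 91 mm and grips with 3 to 60 N. Pads are 32 mm wide; open, the fingers measure 118 mm over their backs; the gripper's body (76 mm by 178 mm) begins 60 mm behind the grasp point.
Start: joints at [-1.244, 0.494, 1.345, -0, 1.302, -0.096], TCP at [0.256, -0.57, 0.228] pointing down, gripper open.
Joint ranges: [-2.91, 2.91], [-0.82, 2.16], [0.22, 2.67], [-1.22, 4.37], [0.12, 2.79], [-3.08, 3.08]. Speed limits (rad/s): [1.89, 1.89, 2.57, 3.01, 3.01, 3.01].

## Interface

Orientations are given as [roll, pitch, yaw] about the fixed x, y, z axes, in that order (R = Rz(yaw) Ry(pitch) Rx(roll)).
In Python, from bench import sense, snapshot, job_done, tip_extent gives the robot as it stands.
- The arm moves only by the shell command python3 -m pendant 'ROWS' [OPENING] [FORCE]. ROWS is a JSON object of lists of equal length, an entry for each row: "slide": the shift along the tool's x, y, z in mm, a list of three; "spin": the turn about the tool's z in degrees. In form: {"slide": [[tx, ty, tz], ...], "spin": [spin, ...]}. A call has 1 to 12 rows; each row shifts and turns the commanded pose from where the row before left it, along the tool's axes as they then stand; what a row does not reach is not made up. A row lasts 1/12 s, in which the tool goes at most 41.7 mm and 7.16 degrees, less where a joint would pass 70% of its speed; a pose out of reach is approached as far as the arm can. A call with a gripper value outside its range is refused whole. OPENING is the finger opening in mm, from 0 to 91.2, set as the call begins (- or left out, the last holds). The fingers move at their own pace and stop on an object; FORCE is the grip in N (left out, the last holds). Time passes only in rows, so rows that do not move let the fingers close. It gives the time, the measured TCP pose, the force, the opening and the grip force at its end, in the units of the state.
- sense(): the state, without advancing time (a new reading comes with each control period).
- snapshot(name): name is "side" or "top"; returns a dict with "color" (420x560x3 uint8, blue, green, red), "intrinsics" (3x3 intrinsics, pixels), "R" (3x3) and "t" (3): a world point X has camera coordinates R X + t. Camera axes: x right, y down, z forward; pixel columns grow to the right and rows downward; lengths in m; the calibration is good to about 2 mm. A picture is of the moment at which its call begins. There is no depth.
- job_done(): hands the job in; it is judged then, once.
The state is a dict: "time_s": time; "qpos": joint angles; "joint_vel": joint speeds; "tau": joint torques, N m; "eef_pos": TCP position; "tcp_rot": TCP orientation; "wrist_force": force on the tool from outside, world axes, zero at the start; "ft_torque": the same for the moment, N m; "width": opening from 0.0 (shut) to 1.0 (fully open); "gripper_force": force on a finger pad.
Only numpy, scipy, OpenCV 4.12 (cv2) and the standard library are available. Lean on these libraries where they do the work, as an engineer would, in place of code of your own. Each camera call takes 0.05 s, during which the arm holds its last target. There are 200 camera calls.

## Working session

There is one attempt and no reset: what is moved stays moved. The work goes in short steps, Python scripts to look and compute and a shell command to move; the robot and the scene stay as the last step left them, time stands still between calls to the robot, and variables do not carry over. Pictures are saved under pics/ and viewed, at most 11 in all, crops included, and the job is handed in when it is done.

```bash
ls; mkdir -p pics; python3 - <<'E'
from bench import sense,snapshot,tip_extent
import cv2
s=sense();print(s,tip_extent)
for n in("side","top"):
    d=snapshot(n);cv2.imwrite(f"pics/{n}0.png",d["color"]);print(n,d["intrinsics"],d["R"],d["t"])
E
```

```text
pics
{'time_s': 0.0, 'qpos': array([-1.24452267e+00,  4.94198509e-01,  1.34611393e+00, -2.60993000e-05,
        1.30245637e+00, -9.55318119e-02]), 'joint_vel': array([-0.00104674, -0.00077924, -0.00044687,  0.00072554, -0.00021899,
       -0.00027941]), 'tau': array([ 4.10951528e-03, -8.78810978e+01, -3.81839454e+01,  7.09807989e-02,
        5.35307208e-02, -1.66610025e-04]), 'eef_pos': array([ 0.25574738, -0.56990536,  0.22733454]), 'tcp_rot': array([-3.14041946e+00, -8.71471207e-05,  4.21812347e-01]), 'wrist_force': array([0.00825961, 0.18066428, 0.25248976]), 'ft_torque': array([ 0.06048706,  0.00049229, -0.0851987 ]), 'gripper_force': 0.0, 'width': 0.9993052345720848} 0.014
side [[542.83527174   0.         280.28907005]
 [  0.         542.83527174 215.00888677]
 [  0.           0.           1.        ]] [[ 0.99588879 -0.09026554  0.00759267]
 [-0.03431822 -0.45353935 -0.89057527]
 [ 0.08383183  0.88665337 -0.45477251]] [-0.53458976  0.02544724  1.91569313]
top [[518.29168203   0.         276.06266207]
 [  0.         518.29168203 204.57513293]
 [  0.           0.           1.        ]] [[-0.03836992 -0.999258    0.00334534]
 [-0.97873449  0.03690632 -0.20178385]
 [ 0.20151066 -0.01101663 -0.97942437]] [-0.13738874  0.55988007  1.5880562 ]
```

View pics/top0.png

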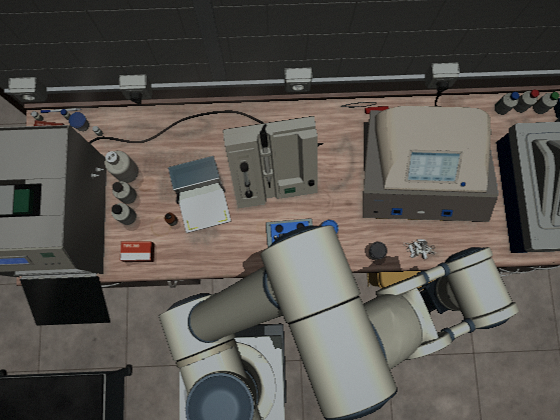

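View pics/side0.png

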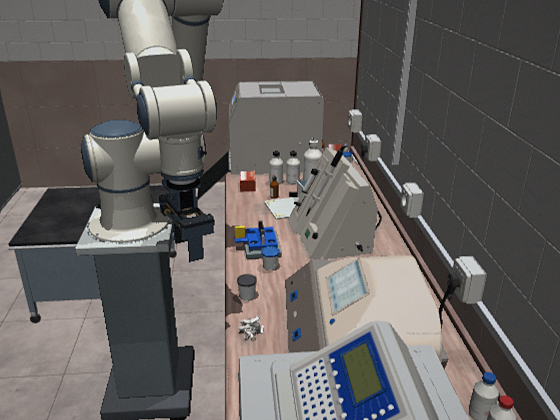

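Top view: bay roof at about (193,173) with its white apron at (205,208). The blue plate at (290,230) is partly hidden by the arm. In the side view the fin is at (240,232) and the plate at (262,240).

```bash
python3 - <<'E'
import cv2,numpy as np
t=cv2.imread("pics/top0.png");s=cv2.imread("pics/side0.png")
a=cv2.resize(t[145:255,155:355],(800,440),interpolation=cv2.INTER_CUBIC)
cv2.imwrite("pics/c1.png",a)
b=cv2.resize(s[185:285,220:320],(600,600),interpolation=cv2.INTER_CUBIC)
cv2.imwrite("pics/c2.png",b)
E
```

```text
(no output)
```

View pics/c1.png

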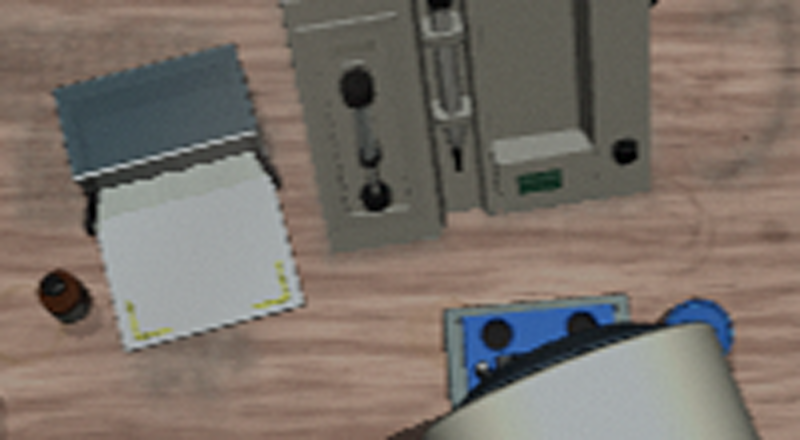

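View pics/c2.png

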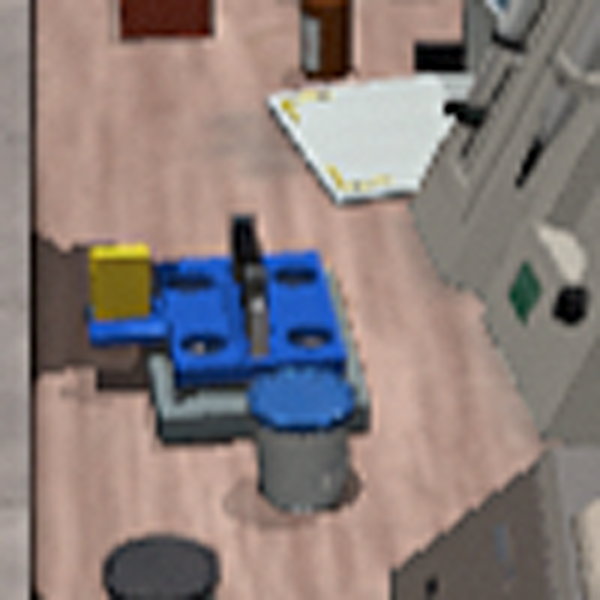

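Top crop: the bay apron's front corners are at full-frame (187,232) and (231,221), and the roof's rear corners at (169,168) and (214,156). Side crop: the plate top corners are near (248,229), (273,227), (278,244) and (250,247), the fin top at about (240,226), and cup_a stands close on its -y side.

```bash
cat > h.py <<'E'
import numpy as np,cv2
from bench import snapshot,sense
def ray(d,p,z):
    K,R,t=d["intrinsics"],d["R"],d["t"];c=-R.T@t
    v=R.T@np.linalg.inv(K)@np.array([p[0],p[1],1.]);return c+v*(z-c[2])/v[2]
E
python3 - <<'E'
from h import *
T=snapshot("top");S=snapshot("side")
hsv=cv2.cvtColor(T["color"],cv2.COLOR_BGR2HSV)
m=((hsv[...,1]<40)&(hsv[...,2]>150)).astype(np.uint8);w=np.zeros_like(m);w[175:236,170:238]=1;m*=w
c=max(cv2.findContours(m,0,1)[0],key=cv2.contourArea)
print("apron",[(p[0].tolist(),ray(T,p[0],.006)[:2].round(4).tolist()) for p in cv2.approxPolyDP(c,2,True)])
print("roof/apron hand")
for n,p,z in [("aprL",(187,232.2),.006),("aprR",(230.75,220.75),.006),("roofBL",(168.75,168),.075),("roofBR",(214.5,156.25),.075),("roofFL",(175.3,190),.075),("roofFR",(219,178.2),.075),("jigL",(266.2,222.5),.025),("jigR",(312,218.7),.025)]:
    print(n,ray(T,p,z).round(4))
h=cv2.cvtColor(S["color"],cv2.COLOR_BGR2HSV)
w=np.zeros(h.shape[:2],np.uint8);w[220:250,230:285]=1
y=((h[...,0]>20)&(h[...,0]<35)&(h[...,1]>120)).astype(np.uint8)*w
b=((h[...,0]>100)&(h[...,0]<125)&(h[...,1]>150)).astype(np.uint8)*w
print("fin bbox",cv2.boundingRect(y))
for n,p,z in [("P far-left",(248,229.5),.04),("far-right",(273,227),.04),("near-right",(277.8,244.2),.04),("near-left",(250,246.7),.04),
 ("fin top L",(235.2,226.2),.081),("fin top R",(244.8,225.8),.081),("bar top far",(260,221),.08),("bar top near",(263.3,231),.08)]:
    print(n,ray(S,p,z).round(4))
E
```

```text
apron [([217, 183], [0.6449, 0.033]), ([181, 192], [0.6188, 0.1518]), ([180, 209], [0.5619, 0.1551]), ([187, 231], [0.4883, 0.1325]), ([229, 220], [0.5194, -0.0041]), ([225, 199], [0.5898, 0.0076])]
roof/apron hand
aprL [0.4844 0.1325 0.006 ]
aprR [ 0.5167 -0.0098  0.006 ]
roofBL [0.6823 0.1785 0.075 ]
roofBR [0.7158 0.0324 0.075 ]
roofFL [0.6095 0.1576 0.075 ]
roofFR [0.6428 0.0192 0.075 ]
jigL [ 0.5033 -0.125   0.025 ]
jigR [ 0.5101 -0.2728  0.025 ]
fin bbox (235, 226, 25, 12)
P far-left [ 0.4151 -0.1593  0.04  ]
far-right [ 0.4987 -0.1482  0.04  ]
near-right [ 0.5048 -0.263   0.04  ]
near-left [ 0.4171 -0.2717  0.04  ]
fin top L [ 0.3734 -0.2096  0.081 ]
fin top R [ 0.4038 -0.2092  0.081 ]
bar top far [ 0.454  -0.1781  0.08  ]
bar top near [ 0.4605 -0.2462  0.08  ]
```

```bash
python3 -m pendant '{"slide":[[-35,-8,-5],[-35,-8,-5],[-35,-8,-5],[-35,-8,-5],[-35,-8,-5],[-35,-8,-5],[-35,-8,-5],[0,0,0]],"spin":[0,0,0,0,0,0,0,0]}'; python3 - <<'E'
from h import *
T=snapshot("top");np.save("pics/T.npy",T["color"])
a=cv2.resize(T["color"][190:270,240:360],(780,520),interpolation=cv2.INTER_CUBIC);cv2.imwrite("pics/c3.png",a)
E
```

```text
time_s: 0.87
eef_pos: [0.0037, -0.6208, 0.2637]
tcp_rot: [3.141, 0.002, 0.418]
wrist_force: [-1.2, -0.6, 0.4]
width: 0.998
gripper_force: 0.0
```

View pics/c3.png

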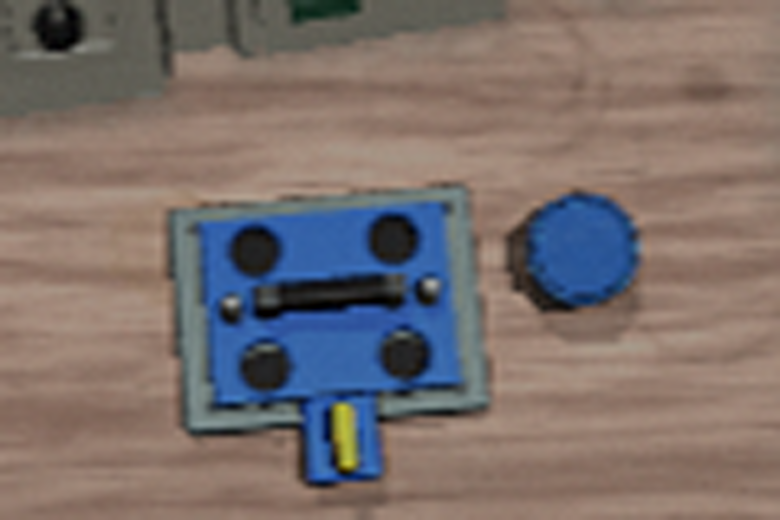

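Clear top view: the plate corners in the crop are (198,220), (445,203), (467,385) and (215,405), the pin tips (231,307) and (428,290), and the fin (344,437). cup_a is about 30 mm off on the right.

```bash
python3 - <<'E'
from h import *
T=snapshot("top")
f=lambda u,v:(240+(u+.5)/6.5-.5,190+(v+.5)/6.5-.5)
P={}
for n,p,z in [("c1",(198,220),.04),("c2",(445,203),.04),("c3",(467,385),.04),("c4",(215,405),.04),("pinL",(231,303),.07),("pinR",(428,287),.07),("finT",(342,404),.081),("finB",(346,471),.081),("barL",(255,296),.08),("barR",(405,285),.08),("j1",(170,210),.03),("j2",(467,187),.03),("j3",(488,405),.03),("j4",(188,433),.03)]:
    P[n]=ray(T,f(*p),z)[:2];print(n,P[n].round(4))
print("plate",np.mean([P[k] for k in("c1","c2","c3","c4")],0),"jig",np.mean([P[k] for k in("j1","j2","j3","j4")],0),"pins",(P["pinL"]+P["pinR"])/2,"bar",(P["barL"]+P["barR"])/2,"fin",(P["finT"]+P["finB"])/2)
yaw=lambda a,b:np.degrees(np.arctan2(*(P[a]-P[b])[::-1]))
for a,b,o in [("c1","c2",90),("c4","c3",90),("c1","c4",0),("c2","c3",0),("pinL","pinR",90),("barL","barR",90),("j1","j2",90),("j4","j3",90),("j1","j4",0),("j2","j3",0),("finT","finB",0)]:print(a,b,(yaw(a,b)-o).round(2),np.linalg.norm(P[a]-P[b]).round(4))
hsv=cv2.cvtColor(T["color"],cv2.COLOR_BGR2HSV);
m=((hsv[...,0]>20)&(hsv[...,0]<35)&(hsv[...,1]>120)).astype(np.uint8);m[:240]=0;m[270:]=0;m[:,:285]=0;m[:,:300]*=1;m[:,300:]=0
q=np.argwhere(m).mean(0);print("fin mask",m.sum(),ray(T,q[::-1],.081))
b=((hsv[...,0]>100)&(hsv[...,0]<125)&(hsv[...,1]>150)).astype(np.uint8);b[:,:262]=0;b[:,315:]=0;b[:215]=0;b[266:]=0
c=max(cv2.findContours(b,0,1)[0],key=cv2.contourArea)
print("blue",[(p[0].tolist(),ray(T,p[0],.04)[:2].round(4).tolist()) for p in cv2.approxPolyDP(c,2,True)])
# bay front edge
m=((hsv[...,1]<40)&(hsv[...,2]>150)).astype(np.uint8);w=np.zeros_like(m);w[190:236,170:238]=1;m*=w
pts=np.array([(x,np.where(m[:,x])[0].max()+.5) for x in range(191,227)],np.float32)
vx,vy,x0,y0=cv2.fitLine(pts,cv2.DIST_HUBER,0,.01,.01).ravel()
a,b2=[ray(T,(x,y0+(x-x0)*vy/vx),.006)[:2] for x in(187,231)];print("front edge yaw",np.degrees(np.arctan2(b2[0]-a[0],a[1]-b2[1])),a,b2)
E
```

```text
c1 [ 0.4973 -0.1373]
c2 [ 0.5012 -0.2586]
c3 [ 0.4113 -0.2648]
c4 [ 0.4062 -0.1422]
pinL [ 0.4514 -0.1516]
pinR [ 0.4556 -0.2462]
finT [ 0.3998 -0.2021]
finB [ 0.3681 -0.2026]
barL [ 0.4529 -0.1631]
barR [ 0.4555 -0.2347]
j1 [ 0.5045 -0.1236]
j2 [ 0.5105 -0.2706]
j3 [ 0.4023 -0.2752]
j4 [ 0.3942 -0.1286]
plate [ 0.45398258 -0.2007152 ] jig [ 0.45285438 -0.19952027] pins [ 0.45348764 -0.1989448 ] bar [ 0.45419301 -0.19889887] fin [ 0.3839592  -0.20237136]
c1 c2 1.82 0.1214
c4 c3 2.37 0.1227
c1 c4 3.12 0.0912
c2 c3 3.89 0.0901
pinL pinR 2.51 0.0947
barL barR 2.06 0.0716
j1 j2 2.33 0.1471
j4 j3 3.16 0.1469
j1 j4 2.58 0.1104
j2 j3 2.44 0.1083
finT finB 0.85 0.0316
fin mask 32 [ 0.38406354 -0.20209031  0.081     ]
blue [([307, 221], [0.5007, -0.2553]), ([271, 224], [0.4953, -0.1402]), ([273, 252], [0.4058, -0.1433]), ([285, 251], [0.4075, -0.1812]), ([289, 264], [0.3662, -0.192]), ([297, 262], [0.3715, -0.2174]), ([298, 249], [0.4123, -0.2224]), ([310, 248], [0.414, -0.2604])]
front edge yaw 12.759743574346581 [0.48539242 0.13254213] [ 0.51780789 -0.01060053]
```

```bash
python3 -m pendant '{"slide":[[36.4,-12.6,0],[36.4,-12.6,0],[36.4,-12.6,0],[36.4,-12.6,0],[36.4,-12.6,0],[36.4,-12.6,0],[36.4,-12.6,0],[36.4,-12.6,0],[36.4,-12.6,0],[36.4,-12.6,0],[36.4,-12.6,0],[36.4,-12.6,0]],"spin":[0,0,0,0,0,0,0,0,0,0,0,0]}' 60; python3 -m pendant '{"slide":[[36.4,-12.6,0],[36.4,-12.6,0],[36.4,-12.6,0],[36.4,-12.6,0],[0,0,0]],"spin":[0,0,0,0,0]}';  python3 -m pendant '{"slide":[[0,0,8],[0,0,8],[0,0,8],[0,0,8],[0,0,8],[0,0,8],[0,0,8],[0,0,8],[0,0,8],[0,0,8],[0,0,0],[0,0,0]],"spin":[-6.85,-6.85,-6.85,-6.85,-6.85,-6.85,-6.85,-6.85,-6.85,-6.85,0,0]}'; python3 -c "
from bench import sense;import numpy as np;np.set_printoptions(precision=5,suppress=True);s=sense();print(s['qpos'],s['eef_pos'],np.degrees(s['tcp_rot']))"
```

```text
time_s: 1.97
eef_pos: [0.3476, -0.3001, 0.2629]
tcp_rot: [-3.141, -0.0, 0.423]
wrist_force: [0.8, -0.6, -0.0]
width: 0.658
gripper_force: 0.0
time_s: 2.38
eef_pos: [0.4622, -0.1918, 0.2628]
tcp_rot: [-3.141, -0.002, 0.427]
wrist_force: [-1.2, -0.0, -0.6]
width: 0.657
gripper_force: 0.0
time_s: 3.38
eef_pos: [0.4581, -0.1962, 0.1827]
tcp_rot: [-3.141, -0.001, 1.615]
wrist_force: [-0.1, 0.9, 0.8]
width: 0.657
gripper_force: 0.0
[-0.52455  0.37325  1.70886  0.00017  1.06057 -0.56834] [ 0.45815 -0.19617  0.18273] [-179.95194   -0.04057   92.50461]
```

```bash
python3 -m pendant '{"slide":[[-1.5,-2.1,10],[-1.6,-2.2,14],[0,0,14],[0,0,14],[0,0,14],[0,0,14],[0,0,12],[0,0,10],[0,0,8],[0,0,4.5],[0,0,0],[0,0,0]],"spin":[0,0,0,0,0,0,0,0,0,0,0,0]}' 40; python3 - <<'E'
from h import *
S=snapshot("side");T=snapshot("top")
a=cv2.resize(S["color"][180:280,210:310],(580,580),interpolation=cv2.INTER_CUBIC)
cv2.imwrite("pics/c4.png",a)
E
```

```text
time_s: 4.38
eef_pos: [0.4543, -0.2003, 0.0687]
tcp_rot: [3.141, 0.0, 1.616]
wrist_force: [-1.0, 0.3, 0.1]
width: 0.439
gripper_force: 0.0
```

View pics/c4.png

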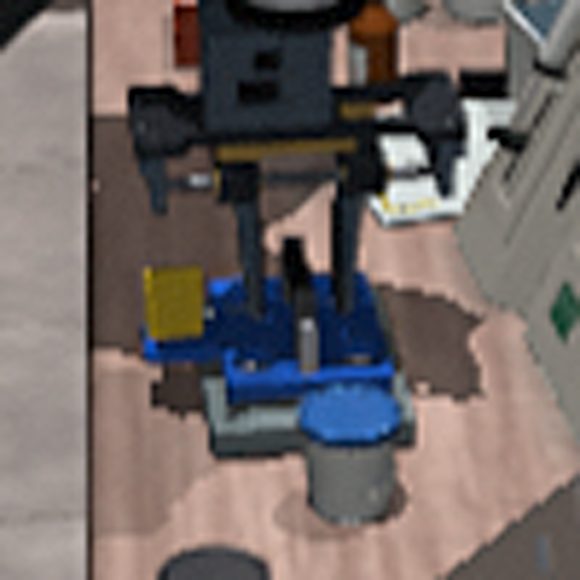

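The fingers, in the crop at (250,300) and (345,300), straddle the black bar at (300,280), nothing touching. I'll close gently first.

```bash
python3 -m pendant '{"slide":[[0,0,0],[0,0,0],[0,0,0],[0,0,0],[0,0,0],[0,0,0],[0,0,0],[0,0,0],[0,0,0],[0,0,0]],"spin":[0,0,0,0,0,0,0,0,0,0]}' 5 15; python3 -c "
from bench import sense;s=sense();print(s['wrist_force'],s['ft_torque'],s['eef_pos'],s['tcp_rot'])"
```

```text
time_s: 5.32
eef_pos: [0.4542, -0.2004, 0.0685]
tcp_rot: [3.141, 0.0, 1.617]
wrist_force: [2.2, 0.2, 3.6]
width: 0.129
gripper_force: 15.0
[2.16968498 0.17004867 3.62568941] [ 0.02981682 -0.20462444  0.05795233] [ 0.45417046 -0.20038919  0.06846974] [3.14145816e+00 7.56077210e-05 1.61735145e+00]
```

```bash
python3 -m pendant '{"slide":[[0,0,0],[0,0,0],[0,0,0],[0,0,-1],[0,0,-2],[0,0,-2],[0,0,-2],[0,0,-2],[0,0,-2],[0,0,-2],[0,0,0],[0,0,0]],"spin":[0,0,0,0,0,0,0,0,0,0,0,0]}' 5 40; python3 -c "
from bench import sense;s=sense();print(s['wrist_force'],s['ft_torque'],s['eef_pos'],s['tcp_rot'])"
```

```text
time_s: 6.32
eef_pos: [0.4541, -0.2004, 0.0816]
tcp_rot: [3.141, 0.0, 1.617]
wrist_force: [-0.7, 0.5, -4.2]
width: 0.128
gripper_force: 40.0
[-0.74302016  0.51970294 -4.22103667] [-0.0400467  -0.12741153  0.01193795] [ 0.45414749 -0.2004095   0.08156274] [3.14134785e+00 1.65127425e-04 1.61730183e+00]
```

```bash
python3 -m pendant '{"slide":[[0,0,-3],[0,0,-4],[0,0,-4],[0,0,-4],[0,0,-5],[0,0,-5],[0,0,-6],[0,0,-8],[0,0,-8],[0,0,-8],[0,0,-5],[0,0,0]],"spin":[0,0,0,0,0,0,0,0,0,0,0,0]}'; python3 - <<'E'
from h import *
s=sense();print(s['wrist_force'],s['ft_torque'])
S=snapshot("side")
a=cv2.resize(S["color"][160:280,200:320],(580,580),interpolation=cv2.INTER_CUBIC)
cv2.imwrite("pics/c5.png",a)
E
```

```text
time_s: 7.32
eef_pos: [0.4546, -0.2007, 0.1427]
tcp_rot: [3.14, 0.001, 1.617]
wrist_force: [0.9, 0.2, -4.0]
width: 0.124
gripper_force: 40.0
[ 0.93367641  0.21152691 -4.03136229] [-0.03742728 -0.17116701  0.03227711]
```

View pics/c5.png

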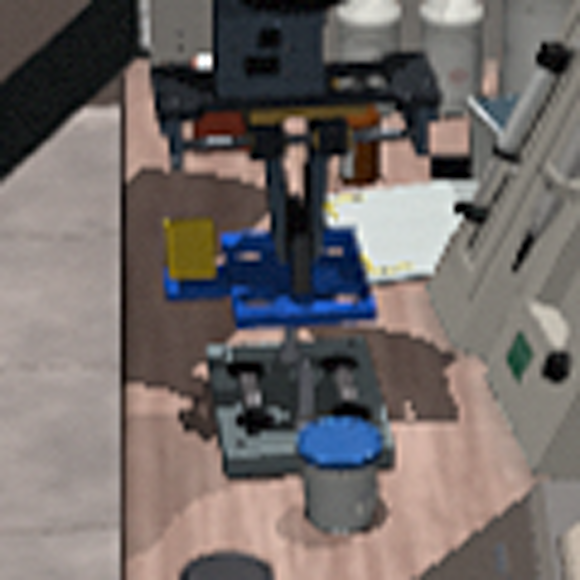

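The plate hangs level and free, its underside well above the pins (the jig is now uncovered at crop (300,400)). I'll carry it back, then across, staying clear of the grey instrument.

```bash
python3 -m pendant '{"slide":[[0,-10,0],[0,-14,0],[0,-14,0],[0,-10,0],[0,-4,0],[10,0,0],[20,2,0],[25,3,0],[25,3,0],[25,3,0],[25,3,0],[25,3,0]],"spin":[0,0,0,0,0,0,0,0,0,0,0,0]}'; python3 -m pendant '{"slide":[[25,2,0],[25,1,0],[20,0,0],[12,0,0],[6,0,0],[0,0,0],[0,0,0],[0,0,0],[0,0,0],[0,0,0]],"spin":[0,0,0,0,-2,-3,-3,-2.2,0,0]}'; python3 - <<'E'
from h import *
s=sense();p=s['eef_pos'];y=s['tcp_rot'][2]
d=np.array([.553,.0725])-p[:2];print(p,np.degrees(s['tcp_rot']))
print("tx",1e3*d@[np.cos(y),np.sin(y)],"ty",1e3*d@[np.sin(y),-np.cos(y)])
for n in("side","top"): cv2.imwrite(f"pics/{n}6.png",snapshot(n)["color"])
a=cv2.resize(cv2.imread("pics/side6.png")[150:260,200:340],(420,330),interpolation=3);b=cv2.resize(cv2.imread("pics/top6.png")[140:280,150:300],(354,330),interpolation=3)
cv2.imwrite("pics/c6.png",np.hstack([a,b]))
E
```

```text
time_s: 8.37
eef_pos: [0.4121, -0.0455, 0.1414]
tcp_rot: [3.141, -0.0, 1.617]
wrist_force: [0.4, 0.3, -4.0]
width: 0.128
gripper_force: 40.0
time_s: 9.2
eef_pos: [0.411, 0.0408, 0.1414]
tcp_rot: [3.141, 0.0, 1.795]
wrist_force: [-0.3, 0.6, -4.0]
width: 0.125
gripper_force: 40.0
[0.41096231 0.04081231 0.14139704] [1.79992347e+02 1.40623065e-03 1.02846442e+02]
tx -0.6859705774190097 ty 145.5278157767345
```

View pics/c6.png

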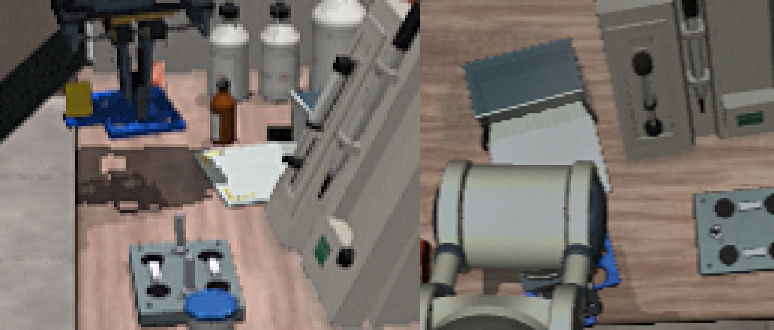

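Left: the plate is held level at (125,110), short of the apron at (240,170). Right: the arm hides the plate and the bay is unchanged.

```bash
python3 -m pendant '{"slide":[[0,10,0],[0,20,0],[0,25,0],[0,25,0],[0,25,0],[-0.7,20,0],[0,12,0],[0,6,0],[0,2,0],[0,0,0],[0,0,0]],"spin":[0,0,0,0,0,0,0,0,0,0,0]}';  python3 -m pendant '{"slide":[[0,0,8],[0,0,14],[0,0,14],[0,0,14],[0,0,12],[0,0,10],[0,0,8],[0,0,5],[0,0,2],[0,0,0],[0,0,0],[0,0,0]],"spin":[0,0,0,0,0,0,0,0,0,0,0,0]}'; python3 - <<'E'
from h import *
s=sense();p=s['eef_pos'];y=s['tcp_rot'][2]
d=np.array([.553,.0725])-p[:2];print(p,np.degrees(s['tcp_rot']))
print("tx",1e3*d@[np.cos(y),np.sin(y)],"ty",1e3*d@[np.sin(y),-np.cos(y)])
T=snapshot("top");S=snapshot("side")
a=cv2.resize(S["color"][150:240,230:330],(400,360),interpolation=3);b=cv2.resize(T["color"][145:245,150:260],(396,360),interpolation=3)
cv2.imwrite("pics/c7.png",np.hstack([a,b]))
E
```

```text
time_s: 10.22
eef_pos: [0.5516, 0.0724, 0.1413]
tcp_rot: [-3.141, -0.0, 1.795]
wrist_force: [-0.2, 0.5, -3.5]
width: 0.129
gripper_force: 40.0
time_s: 11.22
eef_pos: [0.5527, 0.0725, 0.0549]
tcp_rot: [3.141, 0.0, 1.795]
wrist_force: [-0.3, 0.4, -3.9]
width: 0.123
gripper_force: 40.0
[0.55267126 0.07251784 0.05491821] [1.79950442e+02 9.09254221e-03 1.02867824e+02]
tx -0.09060477492882935 ty 0.3165127381301416
```

View pics/c7.png

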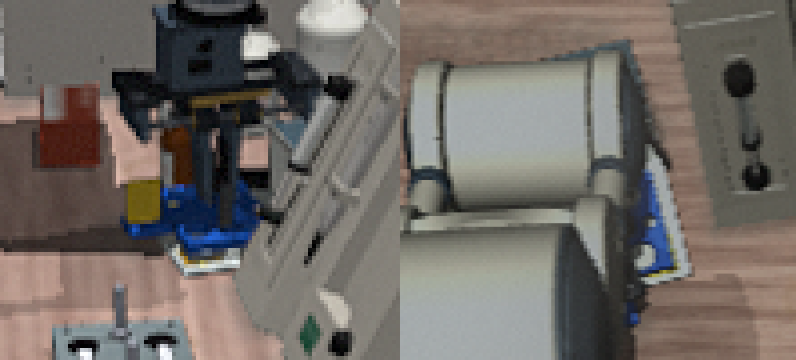

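The plate hovers about 10 mm above the apron (left (215,225)). Its right front corner lies inside the yellow mark (right (675,275)).

```bash
python3 -m pendant '{"slide":[[0,0,2],[0,0,2],[0,0,2],[0,0,1],[0,0,1],[0,0,0.5],[0,0,0],[0,0,0]],"spin":[0,0,0,0,0,0,0,0]}';python3 -m pendant '{"slide":[[0,0,0.5],[0,0,0.5],[0,0,0],[0,0,0]],"spin":[0,0,0,0]}';python3 -m pendant '{"slide":[[0,0,0.5],[0,0,0],[0,0,0]],"spin":[0,0,0]}'
```

```text
time_s: 11.98
eef_pos: [0.5523, 0.0725, 0.0459]
tcp_rot: [-3.142, -0.0, 1.795]
wrist_force: [1.0, -0.5, -2.2]
width: 0.129
gripper_force: 40.0
time_s: 12.32
eef_pos: [0.5523, 0.0725, 0.0449]
tcp_rot: [-3.142, 0.0, 1.795]
wrist_force: [-0.2, -0.5, -3.9]
width: 0.124
gripper_force: 40.0
time_s: 12.57
eef_pos: [0.5524, 0.0725, 0.0445]
tcp_rot: [3.141, 0.0, 1.795]
wrist_force: [0.3, 0.4, -1.9]
width: 0.125
gripper_force: 40.0
```

```bash
python3 -m pendant '{"slide":[[0,0,0.4],[0,0,0],[0,0,0]],"spin":[0,0,0]}';python3 -m pendant '{"slide":[[0,0,0.4],[0,0,0],[0,0,0]],"spin":[0,0,0]}'
```

```text
time_s: 12.82
eef_pos: [0.5524, 0.0725, 0.0445]
tcp_rot: [3.141, 0.0, 1.795]
wrist_force: [-1.8, -0.6, 8.6]
width: 0.128
gripper_force: 40.0
time_s: 13.07
eef_pos: [0.5524, 0.0725, 0.0445]
tcp_rot: [3.141, 0.0, 1.795]
wrist_force: [-4.5, -1.3, 15.9]
width: 0.125
gripper_force: 40.0
```

```bash
python3 -m pendant '{"slide":[[0,0,-0.7],[0,0,0],[0,0,0],[0,0,0],[0,0,0],[0,0,0]],"spin":[0,0,0,0,0,0]}' 36;  python3 -m pendant '{"slide":[[0,0,-5],[0,0,-10],[0,0,-15],[0,0,-15],[0,0,-15],[0,0,-15],[0,0,-10],[0,0,-5],[0,0,0]],"spin":[0,0,0,0,0,0,0,0,0]}'; python3 -m pendant '{"slide":[[0,-10,0],[0,-20,0],[0,-20,0],[0,-15,0],[0,-4,0],[0,0,0],[0,0,0],[0,0,0],[0,0,0],[0,0,0],[0,0,0],[0,0,0]],"spin":[0,0,0,0,0,7,7,7,7,7,7,7]}'; python3 -m pendant '{"slide":[[0,0,0],[0,0,0],[0,0,0],[0,0,0],[0,0,0],[0,0,0],[0,0,0],[0,0,0]],"spin":[7,7,7,7,7,6,0,0]}'; python3 - <<'E'
from h import *
s=sense();print(s['eef_pos'],np.degrees(s['tcp_rot']),s['qpos'].round(2))
T=snapshot("top");S=snapshot("side")
a=cv2.resize(S["color"][150:240,230:330],(400,360),interpolation=3);b=cv2.resize(T["color"][145:245,150:260],(396,360),interpolation=3)
cv2.imwrite("pics/c8.png",np.hstack([a,b]))
E
```

```text
time_s: 13.57
eef_pos: [0.5523, 0.0725, 0.0442]
tcp_rot: [-3.142, -0.0, 1.795]
wrist_force: [-0.0, 0.2, 0.3]
width: 0.392
gripper_force: 0.0
time_s: 14.32
eef_pos: [0.5529, 0.0725, 0.1356]
tcp_rot: [3.14, 0.0, 1.795]
wrist_force: [0.5, 0.0, -0.5]
width: 0.396
gripper_force: 0.0
time_s: 15.32
eef_pos: [0.4849, 0.0571, 0.1337]
tcp_rot: [-3.141, 0.0, 0.934]
wrist_force: [-0.3, -0.3, 1.1]
width: 0.394
gripper_force: 0.0
time_s: 15.98
eef_pos: [0.4849, 0.0571, 0.1339]
tcp_rot: [-3.141, 0.001, 0.228]
wrist_force: [0.1, -0.6, -0.5]
width: 0.395
gripper_force: 0.0
[0.48490026 0.05713018 0.13391542] [-1.79989797e+02  3.63733723e-02  1.30621161e+01] [-0.01  0.43  1.79  0.    0.92  1.34]
```

View pics/c8.png

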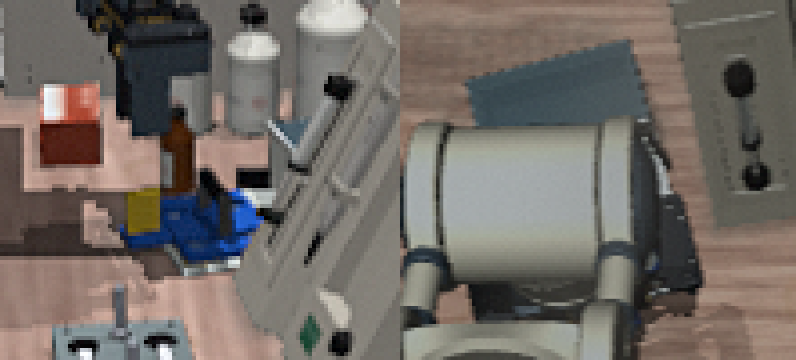

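The plate sits on the apron with the fin at left (143,210), directly below the fingers at (150,110). I'll descend on the fin and grip it softly.

```bash
python3 -m pendant '{"slide":[[0,0,8],[0,0,14],[0,0,14],[0,0,14],[0,0,14],[0,0,12],[0,0,10],[0,0,6],[0,0,2.5],[0,0,0],[0,0,0]],"spin":[0.2,0,0,0,0,0,0,0,0,0,0]}';  python3 -m pendant '{"slide":[[0,0,0],[0,0,0],[0,0,0],[0,0,0],[0,0,0],[0,0,0],[0,0,0],[0,0,0]],"spin":[0,0,0,0,0,0,0,0]}' 3 12; python3 - <<'E'
from h import *
s=sense();p=s['eef_pos'];print(p,np.degrees(s['tcp_rot']),s['wrist_force'],s['ft_torque'])
E
```

```text
time_s: 17.0
eef_pos: [0.4852, 0.0571, 0.04]
tcp_rot: [3.142, -0.0, 0.221]
wrist_force: [0.2, 0.2, 0.3]
width: 0.4
gripper_force: 0.0
time_s: 17.67
eef_pos: [0.4852, 0.0571, 0.0401]
tcp_rot: [3.141, -0.0, 0.221]
wrist_force: [-0.8, 0.6, 5.8]
width: 0.108
gripper_force: 12.0
[0.48523439 0.05711375 0.04007133] [ 1.79993827e+02 -2.69498013e-02  1.26696125e+01] [-0.83735702  0.60237454  5.76640589] [0.04163804 0.11085029 0.06404804]
```

```bash
python3 -m pendant '{"slide":[[0,0,0],[0,0,0],[2,0,0],[5,0,0],[6,0,0],[6,0,0],[6,0,0],[6,0,0],[5,0,0],[2,0,0],[0,0,0],[0,0,0]],"spin":[0,0,0,0,0,0,0,0,0,0,0,0]}' 3 25;  python3 -m pendant '{"slide":[[2,0,0],[5,0,0],[6,0,0],[6,0,0],[6,0,0],[5,0,0],[3,0,0],[2,0,0],[0,0,0],[0,0,0]],"spin":[0,0,0,0,0,0,0,0,0,0]}'; python3 - <<'E'
from h import *
s=sense();p=s['eef_pos'];print(p,np.degrees(s['tcp_rot']),s['wrist_force'],s['ft_torque'],np.hypot(*(p[:2]-[.4852,.0571])))
E
```

```text
time_s: 18.67
eef_pos: [0.5216, 0.0655, 0.04]
tcp_rot: [-3.141, 0.001, 0.221]
wrist_force: [-3.8, 1.3, 8.2]
width: 0.107
gripper_force: 25.0
time_s: 19.5
eef_pos: [0.5556, 0.0731, 0.04]
tcp_rot: [-3.141, 0.001, 0.221]
wrist_force: [-4.3, 0.0, 9.7]
width: 0.107
gripper_force: 25.0
[0.55556938 0.07312985 0.03999482] [-1.79989729e+02  7.56799420e-02  1.26760379e+01] [-4.33399423  0.03699405  9.71046378] [-0.16826241  1.09736066  0.035464  ] 0.07217205777433308
```

```bash
python3 -m pendant '{"slide":[[1,0,-0.3],[3,0,0],[4,0,0],[4,0,0],[3,0,0],[2,0,0],[1,0,0],[0,0,0],[0,0,0]],"spin":[0,0,0,0,0,0,0,0,0]}';  python3 -m pendant '{"slide":[[1,0,0],[1,0,0],[1,0,0],[1,0,0],[0,0,0],[0,0,0]],"spin":[0,0,0,0,0,0]}'; python3 - <<'E'
from h import *
s=sense();p=s['eef_pos'];print(p,np.degrees(s['tcp_rot']),s['wrist_force'],s['ft_torque'],np.hypot(*(p[:2]-[.4852,.0571])))
E
```

```text
time_s: 20.25
eef_pos: [0.5742, 0.0771, 0.0401]
tcp_rot: [3.142, -0.001, 0.221]
wrist_force: [1.1, 0.0, -3.4]
width: 0.108
gripper_force: 25.0
time_s: 20.75
eef_pos: [0.5778, 0.078, 0.0401]
tcp_rot: [-3.142, -0.0, 0.221]
wrist_force: [0.7, 0.1, -4.1]
width: 0.109
gripper_force: 25.0
[0.57782186 0.07798126 0.04007846] [-1.79998994e+02 -3.43649755e-03  1.26671837e+01] [ 0.70597014  0.10457487 -4.06175783] [-0.01433284  0.24008959 -0.02854491] 0.09494649028548499
```

```bash
python3 -m pendant '{"slide":[[0,0,0.2],[1,0,0],[0,0,0],[0,0,0]],"spin":[0,0,0,0]}';  python3 -m pendant '{"slide":[[1,0,0],[0,0,0],[0,0,0]],"spin":[0,0,0]}'; python3 -m pendant '{"slide":[[1,0,0],[0,0,0],[0,0,0]],"spin":[0,0,0]}'; python3 - <<'E'
from h import *
s=sense();p=s['eef_pos'];print(p,np.degrees(s['tcp_rot']),s['wrist_force'],s['ft_torque'],np.hypot(*(p[:2]-[.4852,.0571])))
E
```

```text
time_s: 21.08
eef_pos: [0.5786, 0.0782, 0.04]
tcp_rot: [-3.142, 0.0, 0.221]
wrist_force: [-2.5, -0.0, 2.8]
width: 0.109
gripper_force: 25.0
time_s: 21.33
eef_pos: [0.5797, 0.0784, 0.04]
tcp_rot: [3.142, 0.0, 0.221]
wrist_force: [-3.2, -0.8, 4.9]
width: 0.108
gripper_force: 25.0
time_s: 21.58
eef_pos: [0.5806, 0.0786, 0.04]
tcp_rot: [3.142, 0.0, 0.221]
wrist_force: [-4.7, -0.0, 4.7]
width: 0.107
gripper_force: 25.0
[0.58063276 0.07859048 0.03999625] [1.79999846e+02 5.49968173e-03 1.26677458e+01] [-4.7086478  -0.0441239   4.69696394] [-0.19411225  1.03897616  0.0207298 ] 0.09782255847522378
```

```bash
for i in 1 ; do python3 -m pendant '{"slide":[[1,0,0],[0,0,0],[0,0,0]],"spin":[0,0,0]}'; python3 -m pendant '{"slide":[[1,0,0],[0,0,0],[0,0,0]],"spin":[0,0,0]}';  python3 -m pendant '{"slide":[[0.7,0,0],[0,0,0],[0,0,0]],"spin":[0,0,0]}'; done
```

```text
time_s: 21.83
eef_pos: [0.5816, 0.0788, 0.04]
tcp_rot: [-3.142, 0.0, 0.221]
wrist_force: [-3.7, -0.2, 5.4]
width: 0.109
gripper_force: 25.0
time_s: 22.08
eef_pos: [0.5819, 0.0789, 0.04]
tcp_rot: [-3.142, 0.001, 0.221]
wrist_force: [-8.3, -2.5, 9.2]
width: 0.108
gripper_force: 25.0
time_s: 22.33
eef_pos: [0.5819, 0.0789, 0.04]
tcp_rot: [-3.141, 0.003, 0.221]
wrist_force: [-12.4, -4.3, 13.7]
width: 0.111
gripper_force: 25.0
```

Resistance along the bay axis at 99 mm of travel, with no side force, is the stop. I'll let go, rise and check.

```bash
python3 -m pendant '{"slide":[[0,0,0],[0,0,0],[0,0,0],[0,0,0],[0,0,0],[0,0,0]],"spin":[0,0,0,0,0,0]}' 36;  python3 -m pendant '{"slide":[[0,0,-5],[0,0,-12],[0,0,-20],[0,0,-25],[0,0,-25],[0,0,-25],[0,0,-25],[0,0,-20],[0,0,-10],[0,0,0]],"spin":[0,0,0,0,0,0,0,0,0,0]}'; python3 -m pendant '{"slide":[[-10,5,0],[-20,20,0],[-20,30,0],[-20,30,0],[-20,30,0],[-20,30,0],[-10,30,0],[0,30,0],[0,30,0],[0,30,0],[0,30,0],[0,10,0]],"spin":[0,0,0,0,0,0,0,0,0,0,0,0]}'; python3 -m pendant '{"slide":[[-20,30,0],[-25,30,0],[-25,30,0],[-25,30,0],[-25,30,0],[-15,20,0],[0,0,0]],"spin":[0,0,0,0,0,0,0]}'; python3 - <<'E'
from h import *
T=snapshot("top");S=snapshot("side")
hsv=cv2.cvtColor(T["color"],cv2.COLOR_BGR2HSV);m=((hsv[...,0]>20)&(hsv[...,0]<35)&(hsv[...,1]>120)).astype(np.uint8);m[:185]=0;m[225:]=0;m[:,:180]=0;m[:,230:]=0
print(np.argwhere(m)[:,::-1].tolist())
a=cv2.resize(S["color"][160:240,220:310],(405,360),interpolation=3);b=cv2.resize(T["color"][145:245,150:260],(392,360),interpolation=3)
cv2.imwrite("pics/c9.png",np.hstack([a,b]))
E
```

```text
time_s: 22.83
eef_pos: [0.5835, 0.0792, 0.0399]
tcp_rot: [3.142, -0.0, 0.221]
wrist_force: [-0.2, 0.3, 0.3]
width: 0.393
gripper_force: 0.0
time_s: 23.67
eef_pos: [0.5844, 0.0793, 0.2098]
tcp_rot: [3.141, -0.004, 0.221]
wrist_force: [0.2, -0.1, 0.5]
width: 0.397
gripper_force: 0.0
time_s: 24.67
eef_pos: [0.5324, -0.2481, 0.2052]
tcp_rot: [-3.141, 0.002, 0.219]
wrist_force: [-1.7, 0.4, -0.4]
width: 0.393
gripper_force: 0.0
time_s: 25.25
eef_pos: [0.4355, -0.4435, 0.2053]
tcp_rot: [-3.141, 0.002, 0.217]
wrist_force: [0.1, 0.1, 0.1]
width: 0.394
gripper_force: 0.0
[[200, 195], [201, 195], [200, 196], [201, 196], [200, 197], [201, 197], [200, 198], [201, 198], [202, 198], [200, 199], [201, 199], [202, 199], [200, 200], [201, 200], [202, 200], [201, 201], [202, 201], [203, 201], [201, 202], [202, 202], [203, 202], [201, 203], [202, 203], [203, 203], [187, 221], [187, 222]]
```

View pics/c9.png

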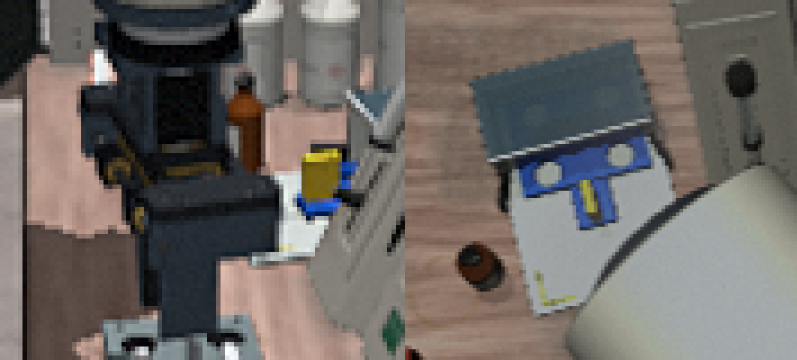

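The plate is home: its front strip shows at right (585,165) square under the roof edge, with the fin outside at (592,200). The other things look undisturbed.

```bash
python3 - <<'E'
from h import *
from bench import job_done
T=snapshot("top");f=ray(T,(201.3,199.2),.057);o=np.array([.501,.061]);d=f[:2]-o
x=d@[.975,.221]-.150;print(f,"fin bay x",x,"lat",d@[-.221,.975])
if abs(x+.067)<.008: print(job_done())
E
```

```text
[0.58071456 0.07835488 0.057     ] fin bay x -0.06844287892741709 lat -0.0006959112297264397
the job is handed in; nothing more can be done
None
```

The plate was lifted level off the jig, set on the apron, then slid by its fin under the roof against the stop and released. The job was handed in at about 25 s, and no verdict came back.

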